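# Re-orient a wax block in the trimming stand's screw clamp

### The job

Slide the red guard fully over the knife first. Then back off the clamp lever (anticlockwise from above) just into the green zone, never as far as the red, turn the wax block in its seat, without lifting it out, until its long sides are parallel to the knife, and retighten the lever clockwise right to its stop. Leave the guard over the knife and do not disturb the other things around.

Things in the scene. Friction and masses are not known exactly. Their poses are not given: they have to be found in the camera images.
- stand: White fixed trimming stand on the table: base plate 280 mm along x (from -130 to 150), 300 mm along y (-150 to 150), 15 mm thick. Origin on the table. Its x runs along the knife, y from the knife to the clamp, z up. Its yaw varies by up to 35 degrees.
- seat (a point): Axis about which the chuck turns, on the stand, 20 mm above the table: at x 0, y -20 mm in the stand's frame. A low collar (top 30 mm) centres the chuck.
- screw (a point): Vertical axis of the clamp screw, 60 mm above the table: at x 0, y 65 mm in the stand's frame. A flat steel strap, 22 mm wide, runs from here towards the chuck (top at 45 mm when tight, rising 3.5 mm per rad of lever); the brass spring pad under it presses on the chuck's flange 31 mm from the chuck's axis.
- knife (a point): Middle of the knife's edge, 57 mm above the table: at x 0, y -100 mm in the stand's frame; the edge runs along the stand's x, 74 mm long.
- guard (a joint): Slide of the red knife guard along the stand's -x, in m: 0 = parked beside the knife, 0.08 = against its stop, fully over the knife. Takes about 2 N; stays where it is left.
- guard_knob (a point): Grip point of the guard's upright black knob, 16 mm across, standing 32 mm up from the guard's flat roof (roof 66 mm, knob top 98 mm above the table); this point is at 87 mm. In the stand's frame it lies at x = 80 mm minus the guard's slide, y = -110. The roof is 76 (x) x 48 (y) mm.
- lever (a joint): Clamp lever angle in rad, growing anticlockwise from above: 0 = clockwise stop, fully tight (pad presses with about 19 N); the pad leaves the chuck at about 0.8; green zone painted on the base from 1.0 to 1.7; red zone from 1.9 on. It stays where it is left; turning it takes about 5 N at the knob.
- lever_knob (a point): Grip point of the lever's upright black knob, 16 mm across, 65 mm from the screw axis, top 98 mm above the table, bar below it up to 61 mm; this point is at 87 mm. At lever angle a it lies at (65 cos a, 65 + 65 sin a) mm in the stand's frame.
- block (a point): Centre of the cream wax block (36 along its x, 24 along y, 27 high, mm) on an orange cassette (40 x 28 x 7, underside 78 mm above the table), atop a loose steel chuck (flange 72 mm across, stem 22) with 1.5 mm play in its collar. x along the block's long sides, z up. Seated, this point is 98.5 mm and the top 112 mm above the table. 0.3 to 0.5 kg in all; turns freely once unclamped.
- label_end (a point): Middle of the cassette's white label face, 21 mm from the chuck's axis along the block's x; 81.5 mm above the table.
- oil_bottle: Small amber bottle, 30 mm across, 75 high, standing on the stand's base plate near its -x edge; origin under its centre.
- spare_block: Spare wax block on a blue cassette, 40 x 28 x 19 mm, lying on the base plate; origin under its centre.
- brush: Fine lilac brush 109 mm long, 9 mm thick, lying on the base plate roughly along the stand's y, beside the chuck on the +x side; origin on its underside near mid-length.
- dropper: White dropper bottle with red cap, 24 mm across, 85 high, standing on the base plate's +x edge, 55 to 75 mm beyond the lever's knob when that is tight; origin under its centre.
- wash_bottle: Translucent wash bottle with bent spout, 64 mm across, 180 high, on the bench beside the stand; origin under its centre.
- beaker: Glass beaker, 56 mm across, 70 high, on the bench beside the stand; origin under its centre.
- stain_jar: Jar with blue cap, 52 mm across, 85 high, on the bench beside the stand; origin under its centre.
- slide_box: Green slide box, 92 x 37 x 32 mm, on the bench beside the stand; origin under its centre.
Not all that is in view belongs to the job. What is shaped like the part that bears block but pink or turquoise is not meant.

How it is judged:
By the outcome, as a careful person would: the job done as asked, in the order asked, and still so for the second after the job is handed in, with the robot touching nothing.
It also fails if it takes over 72 s, if anything falls off the work surface, if the arm or the gripper's body presses on something with over 40 N, if the wrist force passes 120 N, or if a joint passes its speed limit or range.

### The arm

A 6-joint arm with a two-finger parallel gripper is mounted at the origin on the work surface. World frame = base frame: x ahead of the robot, y to its left, z up, the work surface at z = 0. Lengths are in m, angles in rad, forces in N, time in s.
With the tool pointing down it reaches from about 0.25 to 0.8 m from the base axis. Payload 8.5 kg.
Tool frame: the origin (TCP) lies at the very end of the fingers, on their centre line; the grasp point (between the pads) lies 19 mm behind it; z points along the fingers, y is the line along which they close (so a half turn about z gives the same grasp; the last joint's range is limited). The gripper opens to 85 mm and grips with 20 to 120 N. Pads are 22 mm wide; open, the fingers measure 114 mm over their backs; the gripper's body (76 mm by 85 mm) begins 54 mm behind the grasp point. The pads swing forward as they close: fully open they stand 13 mm farther back than shut.
Start: joints at [1.153, 0.238, -0.013, 1.319, 0, 1.571], TCP at [0.213, 0.48, 0.205] pointing down, gripper open.
Joint ranges: [-2.66, 2.66], [-1.03, 1.9], [-1.14, 1.46], [-1.82, 2.27], [-1.45, 1.34], [-3.14, 3.14]. Speed limits (rad/s): [2.22, 2.22, 2.79, 3.14, 3.14, 3.14].

### API

Orientations are given as a rotation vector (axis times angle).
In Python, from station import robot, optics gives the robot as it stands.
- The arm moves only by the tool send_rows, never from a script. Its argument "commands" is a list of rows, each an object with "xyz": the shift along the tool's x, y, z in units of 15 cm (1.0 is 15 cm), a list of three; "twist": the turn, a rotation vector about the tool's x, y, z in units of 180 degrees (1.0 is 180 degrees), a list of three. A call has 1 to 5 rows; each row shifts and turns the commanded pose from where the row before left it, along the tool's axes as they then stand; what a row does not reach is not made up. A row lasts 1/10 s, in which the tool goes at most 50 mm and 8.59 degrees, less where a joint would pass 70% of its speed; a pose out of reach is approached as far as the arm can. A call with a number of a shift or a turn outside -1 to 1 is refused whole. A call with a gripper value outside its range is refused whole. "claw" is the closure in counts, from 0 (fully open) to 255 (shut), set as the call begins (left out, the last holds). The fingers move at their own pace and stop on an object; the grip force is fixed at half the most. Time passes only in rows, so rows that do not move let the fingers close. It gives the time, the measured TCP pose, the force, the opening and the grip force at its end, in the units of the state.
- robot.observe(): the state, without advancing time (a new reading comes with each control period).
- optics.snapshot(name): name is "scene" or "top"; returns a dict with "frame" (420x560x3 uint8, red, green, blue), "intrinsics" (3x3 intrinsics, pixels), "camera_from_world" (4x4, takes a point from world to camera coordinates). Camera axes: x right, y up, looking along -z (the intrinsics and any distortion apply to the point x, -y, -z); pixel columns grow to the right and rows downward; lengths in m; the calibration is good to about 2 mm. A picture is of the moment at which its call begins. There is no depth.
- robot.close_job(): hands the job in; it is judged then, once.
Trained networks look in a picture, given as the dict that the camera call returned (one of the last four; its "shot" number tells which), for a name from the list of things; names that differ only in an ending like _2 or _b are one class to them, and where a whole thing is asked for, a point or a joint stands for the part that bears it (a point fixed in the world has none). Each returns a list of dicts, best first, with "conf" (0 to 1); they miss things now and then, are a little off and sometimes report something else, mostly with a low value. They report only what shows in the picture. A call takes as long as a camera call. They do not tell look-alikes from the thing itself.
- optics.search_frame(query, picture): "position" ([x, y, z] in m, in the coordinates of the camera as it stood for that picture, good to about 4 mm: the middle of the surface that is visible of it).
- optics.spot_point(query, picture): "position" ([x, y, z] in m, in the coordinates of the camera as it stood for that picture, good to about 4 mm: a listed point, or the origin of a listed thing).
The state is a dict: "t": time; "joint_positions": joint angles; "qvel": joint speeds; "joint_torque": joint torques, N m; "ee_pos": TCP position; "tool_rot": TCP orientation; "ft_force": force on the tool from outside, world axes, zero at the start; "ft_torque": the same for the moment, N m; "gripper_width": opening from 0.0 (shut) to 1.0 (fully open); "finger_force": force on a finger pad.
Only numpy, scipy, OpenCV 4.12 (cv2) and the standard library are available. Lean on these libraries where they do the work, as an engineer would, in place of code of your own. Each camera call takes 0.05 s, during which the arm holds its last target. There are 200 camera calls.

## Working session

There is one attempt and no reset: what is moved stays moved. The work goes in short steps, Python scripts to look and compute and a tool call to move; the robot and the scene stay as the last step left them, time stands still between calls to the robot, and variables do not carry over. Pictures are saved under pics/ and viewed, at most 10 in all, crops included, and the job is handed in when it is done.

Besides the shell and the picture viewer there is one more tool, called after "Request:" by a JSON object that holds its "api" and its "payload". send_rows: Moves the arm, as the interface text tells. Shifts and turns lie within -1 to 1; 1 stands for 15 cm of shift or 180 degrees of turn. Its arguments: {"type":"object","properties":{"commands":{"type":"array"},"claw":{"type":"number"}},"required":["commands"]}

```bash
ls; mkdir -p pics; cat > h.py <<'E'
import numpy as np, cv2
from station import robot, optics
def snap(n,save=None):
    s=optics.snapshot(n)
    if save: cv2.imwrite('pics/'+save,cv2.cvtColor(s['frame'],cv2.COLOR_RGB2BGR))
    return s
def w(s,p):
    T=np.linalg.inv(s['camera_from_world']); return (T@np.r_[p,1])[:3]
def px(s,P):
    c=(s['camera_from_world']@np.r_[P,1])[:3]; q=s['intrinsics']@np.array([c[0],-c[1],-c[2]]); return q[:2]/q[2]
def ray(s,uv,z):
    T=np.linalg.inv(s['camera_from_world']); d=np.linalg.inv(s['intrinsics'])@np.r_[uv,1]; d=T[:3,:3]@(d*[1,-1,-1]); o=T[:3,3]
    return o+d*(z-o[2])/d[2]
E
python3 - <<'E'
from h import *
for n in('scene','top'):
    s=snap(n,n+'0.png'); print(n,s.keys(),np.linalg.inv(s['camera_from_world'])[:3,3])
    for q in('stand','seat','screw','knife','guard_knob','lever_knob','block','label_end','oil_bottle','spare_block','brush','dropper','wash_bottle'):
        for r in optics.spot_point(q,s)[:3]:
            P=w(s,r['position']); print(q,round(r['conf'],2),P.round(3),px(s,P).round())
print(robot.observe())
E
```

```text
pics
scene dict_keys(['frame', 'intrinsics', 'camera_from_world', 'shot']) [1.12722199 0.16130892 0.80760625]
stand 0.65 [ 0.528 -0.023  0.001] [278. 233.]
stand 0.34 [ 0.651 -0.429 -0.   ] [118. 238.]
seat 0.56 [ 0.518 -0.044  0.018] [271. 224.]
screw 0.75 [0.56  0.031 0.062] [294. 232.]
knife 0.72 [ 0.49  -0.112  0.056] [249. 202.]
guard_knob 0.61 [ 0.552 -0.161  0.088] [222. 208.]
lever_knob 0.64 [0.617 0.006 0.087] [278. 242.]
block 0.97 [ 0.458 -0.289  0.074] [191. 178.]
block 0.74 [ 0.568 -0.301  0.08 ] [169. 204.]
block 0.68 [ 0.523 -0.046  0.101] [269. 204.]
label_end 0.96 [ 0.481 -0.297  0.062] [186. 186.]
label_end 0.63 [ 0.529 -0.024  0.077] [277. 214.]
label_end 0.59 [ 0.572 -0.285  0.062] [175. 211.]
oil_bottle 0.72 [0.437 0.019 0.018] [301. 207.]
oil_bottle 0.41 [ 0.521 -0.046  0.097] [269. 205.]
oil_bottle 0.34 [0.665 0.418 0.   ] [452. 320.]
spare_block 0.63 [0.503 0.103 0.017] [327. 231.]
spare_block 0.62 [0.666 0.417 0.001] [451. 320.]
brush 0.47 [ 0.624 -0.1    0.016] [238. 252.]
dropper 0.73 [ 0.675 -0.007  0.012] [267. 278.]
dropper 0.39 [ 0.487 -0.113  0.054] [2
[... 1382 characters left out ...]
165. 179.]
{'t': 1.4, 'joint_positions': array([ 1.15297684e+00,  2.38169008e-01, -1.34792378e-02,  1.31917360e+00,
        3.79031944e-06,  1.57079683e+00]), 'qvel': array([-0.00046997,  0.00086434,  0.00172985,  0.00087389, -0.00130908,
       -0.00092402]), 'joint_torque': array([ 2.57751686e-03, -5.38577127e+01,  3.46683455e+01,  3.09324227e-03,
        1.75175091e-04,  3.75758475e-06]), 'ee_pos': array([0.21301785, 0.47981658, 0.20480059]), 'tool_rot': array([-6.51544719e-01, -3.07327795e+00,  3.79708150e-05]), 'ft_force': array([ 0.10232619, -0.03182295, -0.00313483]), 'ft_torque': array([-0.01664261,  0.0172273 , -0.00194729]), 'finger_force': 0.0, 'gripper_width': 1.0035966309913218}
```

```bash
python3 - <<'E'
import cv2,numpy as np
a=cv2.imread('pics/scene0.png')[160:310,160:360]; b=cv2.imread('pics/top0.png')[150:300,220:420]
cv2.imwrite('pics/c0.png',np.vstack([cv2.resize(a,(800,300*2),interpolation=3)])) 
cv2.imwrite('pics/c1.png',cv2.resize(b,(800,600),interpolation=3))
from scipy.optimize import least_squares
O=np.array([[0,0],[0,-20],[0,65],[0,-100],[80,-110],[65,65]])/1e3
M=np.array([[.528,-.023],[.5185,-.0425],[.556,.031],[.4875,-.1145],[.552,-.161],[.6155,.007]])
f=lambda p:(np.c_[O[:,0]*np.cos(p[2])-O[:,1]*np.sin(p[2]),O[:,0]*np.sin(p[2])+O[:,1]*np.cos(p[2])]+p[:2]-M)
r=least_squares(lambda p:f(p).ravel(),[.527,-.023,-.44]);print(r.x,np.degrees(r.x[2]),f(r.x).round(3))
E
```

```text
[ 0.5282928  -0.02504518 -0.44558653] -25.53022733536901 [[ 0.    -0.002]
 [ 0.001 -0.001]
 [ 0.     0.003]
 [-0.002 -0.001]
 [ 0.001  0.002]
 [-0.001 -0.001]]
```

View pics/c0.png

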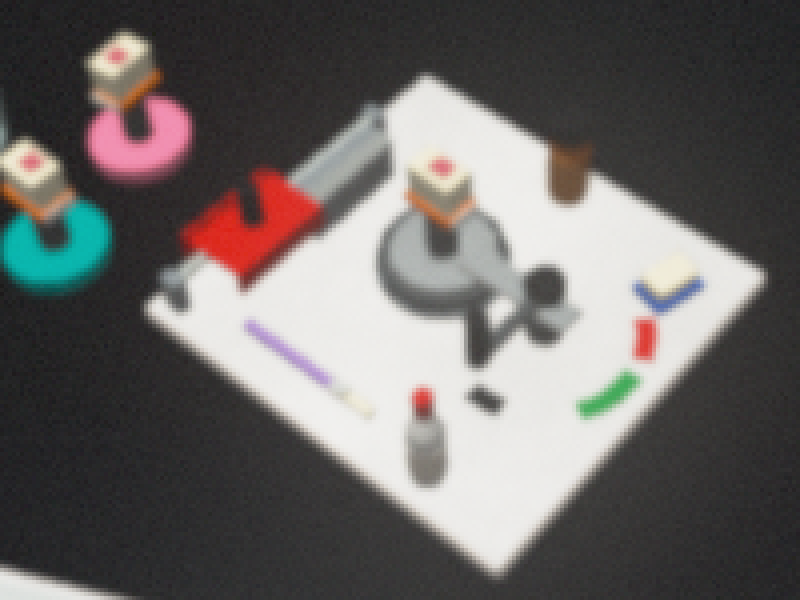

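View pics/c1.png

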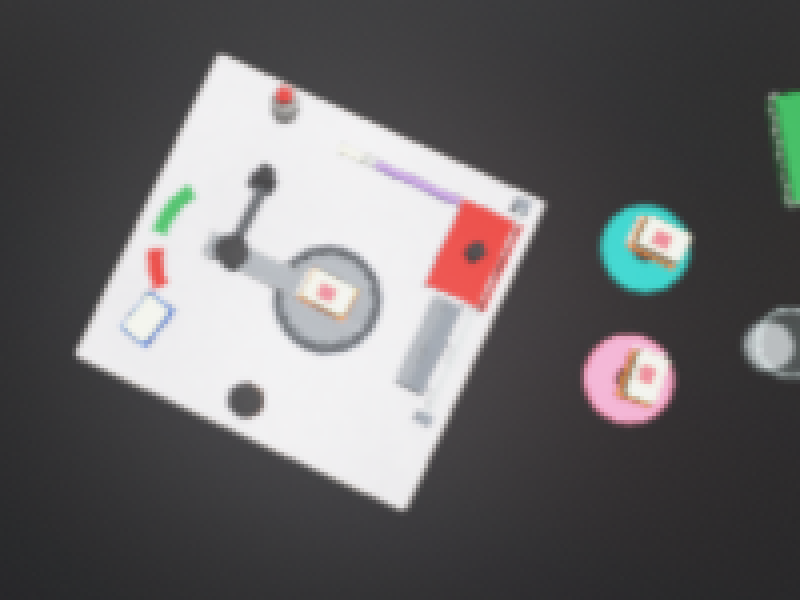

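Scene crop (160,160 offset, ×4): the steel chuck on the stand is at crop (440,235), full px (269,205) in the scene view and (302,223) in the top view. The look-alikes, turquoise at crop (50,210) and pink at crop (130,115), are off the stand. The grey chuck in the collar under the strap is the one meant. The guard is parked at (250,215), the lever is tight, and the block's long axis is nearly across the knife.

```bash
cat >> h.py <<'E'
from scipy.spatial.transform import Rotation as Rn
def plan(xyz,yaw,n):
    "rows to TCP xyz, tool-y world yaw (deg), tool down"
    o=robot.observe(); R=Rn.from_rotvec(o['tool_rot']); p=o['ee_pos']
    y=np.radians(yaw); Y=np.array([np.cos(y),np.sin(y),0]); Z=np.array([0,0,-1.]); G=Rn.from_matrix(np.c_[np.cross(Y,Z),Y,Z])
    d=(R.inv()*G).as_rotvec(); out=[]
    for i in range(n):
        s=R.inv().apply((np.array(xyz)-p)/n); R=R*Rn.from_rotvec(d/n); out.append((s/.15).round(3).tolist())
    print('twist',(d/n/np.pi).round(4)); [print(v) for v in out]
E
python3 - <<'E'
from h import *
s=snap('top'); f=s['frame']; g=f.min(2)
m=((g>150)).astype(np.uint8); m[:, :235]=0; m[:,365:]=0; m[:155]=0; m[285:]=0
m=cv2.morphologyEx(m,cv2.MORPH_CLOSE,np.ones((3,3)))
c=max(cv2.findContours(m,cv2.RETR_EXTERNAL,cv2.CHAIN_APPROX_NONE)[0],key=cv2.contourArea)
h=cv2.convexHull(c)[:,0].astype(float)
W=np.array([ray(s,p,.015)[:2] for p in h])*1e3
r=cv2.minAreaRect(W.astype(np.float32)); print(r)
b=cv2.boxPoints(r);a=np.radians(-25.5)
ctr=np.array(r[0]); print('origin est',ctr-10*np.array([np.cos(a),np.sin(a)]))
# robust edge fits: contour pts near each long side
C=np.array([ray(s,p,.015)[:2] for p in c[:,0].astype(float)])*1e3
for i in range(4):
    p,q=b[i],b[(i+1)%4]; u=(q-p)/np.linalg.norm(q-p); nrm=np.array([-u[1],u[0]])
    d=(C-p)@nrm; t=(C-p)@u; k=(abs(d)<7)&(t>25)&(t<np.linalg.norm(q-p)-25)
    l=cv2.fitLine(C[k].astype(np.float32),cv2.DIST_HUBER,0,.01,.01).ravel(); print(k.sum(),np.degrees(np.arctan2(l[1],l[0])),l[2:])
# block top: light pixels near block
u=px(s,[.5195,-.043,.112]); x,y=u.round().astype(int); print(u)
sub=f[y-12:y+13,x-14:x+15].astype(int); k=(sub[...,0]-sub[...,2]>15)&(sub[...,0]>150)
ys,xs=np.nonzero(k); P=np.array([ray(s,(a+x-14,b_+y-12),.112)[:2] for a,b_ in zip(xs,ys)])*1e3
print(len(P),P.mean(0),cv2.minAreaRect(P.astype(np.float32)))
a,b=np.radians(-25.53),0
plan([.595+.007,-.172,.205],-25.5,20)
E
```

```text
((536.7202758789062, -28.592391967773438), (299.97149658203125, 279.9310607910156), 65.43048858642578)
origin est [527.69442304 -24.287281  ]
64 -24.56315 [ 474.91547 -163.65855]
69 65.37329 [662.6335  -85.95499]
62 -24.513256 [598.01227  106.653404]
68 65.43678 [410.77783  29.16606]
[301.97295054 222.63380786]
74 [514.95186747 -41.36077255] ((517.1463623046875, -40.94782638549805), (41.20667266845703, 28.917943954467773), 63.781761169433594)
twist [-0.      0.      0.0254]
[-0.207, -0.146, -0.0]
[-0.218, -0.129, -0.0]
[-0.227, -0.111, -0.0]
[-0.235, -0.093, -0.0]
[-0.242, -0.074, -0.0]
[-0.247, -0.054, -0.0]
[-0.251, -0.034, -0.0]
[-0.253, -0.014, -0.0]
[-0.253, 0.006, -0.0]
[-0.252, 0.026, -0.0]
[-0.249, 0.046, -0.0]
[-0.244, 0.066, -0.0]
[-0.238, 0.085, -0.0]
[-0.231, 0.104, -0.0]
[-0.222, 0.122, -0.0]
[-0.211, 0.139, -0.0]
[-0.199, 0.156, -0.0]
[-0.186, 0.171, -0.0]
[-0.172, 0.186, -0.0]
[-0.157, 0.199, -0.0]
```

Request:
{"api": "send_rows", "payload": {"claw": 255, "commands": [{"xyz":[-0.207,-0.146,0],"twist":[0,0,0.0254]},{"xyz":[-0.218,-0.129,0],"twist":[0,0,0.0254]},{"xyz":[-0.227,-0.111,0],"twist":[0,0,0.0254]},{"xyz":[-0.235,-0.093,0],"twist":[0,0,0.0254]},{"xyz":[-0.242,-0.074,0],"twist":[0,0,0.0254]}]}}

```text
t: 1.95
ee_pos: [0.3108, 0.3156, 0.2049]
tool_rot: [1.252, 2.881, 0.0]
ft_force: [1.9, 0.5, -0.1]
gripper_width: 0.145
finger_force: 0.0
```

Request:
{"api": "send_rows", "payload": {"commands": [{"xyz":[-0.247,-0.054,0],"twist":[0,0,0.0254]},{"xyz":[-0.251,-0.034,0],"twist":[0,0,0.0254]},{"xyz":[-0.253,-0.014,0],"twist":[0,0,0.0254]},{"xyz":[-0.253,0.006,0],"twist":[0,0,0.0254]},{"xyz":[-0.252,0.026,0],"twist":[0,0,0.0254]}]}}

```text
t: 2.45
ee_pos: [0.4083, 0.1524, 0.205]
tool_rot: [1.798, 2.576, 0.001]
ft_force: [0.7, 0.2, 0.2]
gripper_width: 0.002
finger_force: 0.0
```

Request:
{"api": "send_rows", "payload": {"commands": [{"xyz":[-0.249,0.046,0],"twist":[0,0,0.0254]},{"xyz":[-0.244,0.066,0],"twist":[0,0,0.0254]},{"xyz":[-0.238,0.085,0],"twist":[0,0,0.0254]},{"xyz":[-0.231,0.104,0],"twist":[0,0,0.0254]},{"xyz":[-0.222,0.122,0],"twist":[0,0,0.0254]}]}}

```text
t: 2.95
ee_pos: [0.5056, -0.0106, 0.2049]
tool_rot: [2.273, 2.168, 0.0]
ft_force: [0.8, -0.1, -0.1]
gripper_width: 0.001
finger_force: 0.0
```

Request:
{"api": "send_rows", "payload": {"commands": [{"xyz":[-0.211,0.139,0],"twist":[0,0,0.0254]},{"xyz":[-0.199,0.156,0],"twist":[0,0,0.0254]},{"xyz":[-0.186,0.171,0],"twist":[0,0,0.0254]},{"xyz":[-0.172,0.186,0],"twist":[0,0,0.0254]},{"xyz":[-0.157,0.199,0],"twist":[0,0,0.0254]}]}}

```text
t: 3.45
ee_pos: [0.6032, -0.1734, 0.2048]
tool_rot: [2.658, 1.675, 0.0]
ft_force: [0.5, 1.1, 1.1]
gripper_width: 0.002
finger_force: 0.0
```

```bash
cat >> h.py <<'E'
A=np.radians(-24.55); SO=np.array([.5276,-.0244])
def S(x,y): return SO+np.array([x*np.cos(A)-y*np.sin(A),x*np.sin(A)+y*np.cos(A)])/1e3
def inS(p): d=(np.array(p[:2])-SO)*1e3; return np.array([d[0]*np.cos(A)+d[1]*np.sin(A),-d[0]*np.sin(A)+d[1]*np.cos(A)])
def st():
    o=robot.observe(); M=Rn.from_rotvec(o['tool_rot']).as_matrix()
    print('t',o['t'],'S',inS(o['ee_pos']).round(1),'z',o['ee_pos'][2].round(4),'yaw-stand',(np.degrees(np.arctan2(M[1,1],M[0,1]))+24.55).round(1),'w',round(o['gripper_width'],3),'F',o['ft_force'].round(1),'ff',o['finger_force'],'j',o['joint_positions'].round(2))
E
python3 - <<'E'
from h import *
st(); plan([*S(114,-110),.205],-24.55,1); plan([*S(114,-110),.073],-24.55,3)
s=snap('scene')
for q in('guard_knob','lever_knob'):
  for r in optics.spot_point(q,s)[:2]: print(q,r['conf'],inS(w(s,r['position'])),w(s,r['position'])[2])
E
```

```text
t 3.45 S [ 130.7 -104.1] z 0.2048 yaw-stand -1.0 w 0.002 F [0.5 1.1 1.1] ff 0.0 j [-0.28  0.42  0.25  1.4  -0.    1.74]
twist [ 0.      0.     -0.0057]
[-0.041, -0.11, -0.002]
twist [ 0.      0.     -0.0019]
[-0.014, -0.037, 0.293]
[-0.014, -0.037, 0.293]
[-0.013, -0.037, 0.293]
guard_knob 0.8 [  83.33096725 -112.64700125] 0.09060274613338104
guard_knob 0.46 [-227.02773021  381.82142118] -0.0003647102710758743
lever_knob 0.7 [67.96111925 65.13442082] 0.0880116581666689
```

Request:
{"api": "send_rows", "payload": {"commands": [{"xyz":[-0.04,-0.11,0],"twist":[0,0,-0.0057]},{"xyz":[0,0,0.29]},{"xyz":[0,0,0.29]},{"xyz":[0,0,0.287]},{"xyz":[0,0,0]}]}}

```text
schema error: expected keys xyz, twist
```

Request:
{"api": "send_rows", "payload": {"commands": [{"xyz":[0,-0.06,0]},{"xyz":[0,-0.06,0]},{"xyz":[0,-0.06,0]},{"xyz":[0,-0.06,0]},{"xyz":[0,-0.06,0]}]}}

```text
schema error: expected keys xyz, twist
```

```bash
python3 - <<'E'
from h import *
st()
E
```

```text
t 3.6 S [ 130.7 -104.5] z 0.2037 yaw-stand -1.0 w -0.0 F [-0.2  0.   0.2] ff 0.0 j [-0.28  0.42  0.25  1.4  -0.    1.74]
```

Request:
{"api": "send_rows", "payload": {"commands": [{"xyz":[-0.04,-0.11,0],"twist":[0,0,-0.0057]},{"xyz":[0,0,0.29],"twist":[0,0,0]},{"xyz":[0,0,0.29],"twist":[0,0,0]},{"xyz":[0,0,0.28],"twist":[0,0,0]},{"xyz":[0,0,0],"twist":[0,0,0]}]}}

```text
t: 4.1
ee_pos: [0.5808, -0.1682, 0.071]
tool_rot: [-2.633, -1.701, 0.01]
ft_force: [-1.2, 0.1, 0.6]
gripper_width: -0.004
finger_force: 0.0
```

Request:
{"api": "send_rows", "payload": {"commands": [{"xyz":[0,-0.06,0],"twist":[0,0,0]},{"xyz":[0,-0.06,0],"twist":[0,0,0]},{"xyz":[0,-0.06,0],"twist":[0,0,0]},{"xyz":[0,-0.06,0],"twist":[0,0,0]},{"xyz":[0,-0.06,0],"twist":[0,0,0]}]}}

```text
t: 4.6
ee_pos: [0.5437, -0.1514, 0.0769]
tool_rot: [2.639, 1.702, 0.002]
ft_force: [-0.5, -0.1, -0.4]
gripper_width: -0.001
finger_force: 0.0
```

```bash
python3 - <<'E'
from h import *
st()
E
```

```text
t 4.6 S [  67.4 -108.8] z 0.0769 yaw-stand 0.2 w -0.001 F [-0.5 -0.1 -0.4] ff 0.0 j [-0.27  0.37 -0.16  1.04 -0.    1.72]
```

```bash
python3 - <<'E'
from h import *
s=snap('scene'); f=s['frame'][170:290,180:340]
cv2.imwrite('pics/g1.png',cv2.cvtColor(cv2.resize(f,(800,600),interpolation=3),cv2.COLOR_RGB2BGR))
for r in optics.spot_point('guard_knob',s)[:2]: print(r['conf'],inS(w(s,r['position'])),w(s,r['position'])[2])
r=optics.search_frame('guard',s);[print(q['conf'],inS(w(s,q['position']))) for q in r[:2]]
E
```

```text
0.58 [  81.7221747  -111.67575572] 0.0892505373285003
0.95 [  79.13491736 -101.64352146]
0.67 [-209.91793909  383.64661029]
```

View pics/g1.png

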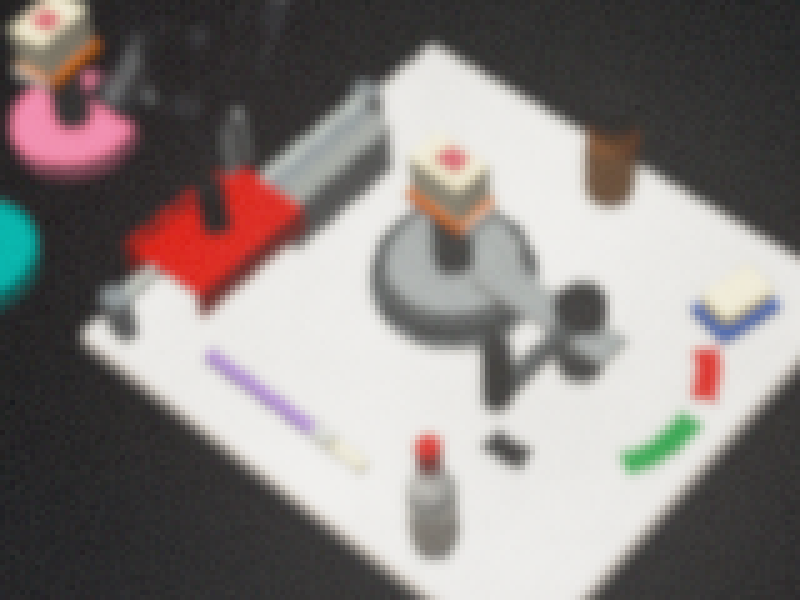

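```bash
python3 - <<'E'
from h import *
s=snap('scene'); f=s['frame']
for P in ([*S(67.4,-108.8),.077],[*S(67.4,-108.8),.096],[*S(80,-110),.098],[*S(80,-110),.066],[*S(67.4,-108.8),.15]): print(px(s,np.array(P)).round(1),((px(s,np.array(P))-[180,170])*5).round())
t=snap('top'); print(px(t,np.array([*S(67.4,-108.8),.077])).round(1))
a=f[100:220,140:300]; b=t['frame'][170:290,260:420]
g=lambda a:np.clip(255*(cv2.resize(a,(400,300),interpolation=3)/255.)**.5,0,255).astype(np.uint8)
cv2.imwrite('pics/g2.png',cv2.cvtColor(np.vstack([g(a),g(b)]),cv2.COLOR_RGB2BGR))
st()
E
```

```text
[226.8 208.9] [234. 194.]
[225.9 203.9] [229. 169.]
[221.9 206. ] [209. 180.]
[223.5 214.4] [217. 222.]
[223.1 188.8] [216.  94.]
[336.2 216. ]
t 4.85 S [  68.2 -108.9] z 0.0761 yaw-stand 0.2 w 0.0 F [ 0.1  0.2 -0.2] ff 0.0 j [-0.27  0.38 -0.15  1.04 -0.    1.72]
```

View pics/g2.png

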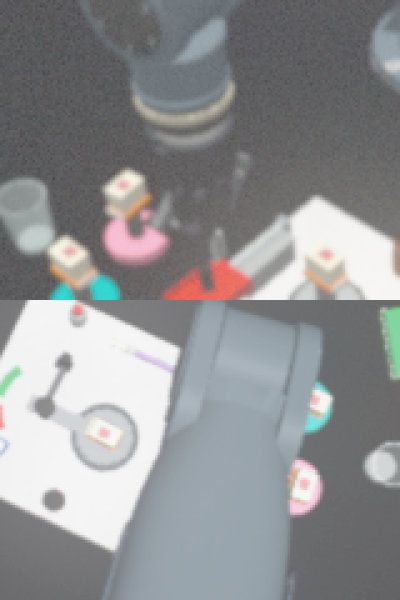

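```bash
python3 - <<'E'
from h import *
s=snap('scene'); f=s['frame'][135:225,175:275]
g=np.clip(255*(cv2.resize(f,(660,594),interpolation=2)/255.)**.4,0,255).astype(np.uint8).copy()
# predicted points: TCP closed, pads open along x, along y
for P,c in (((67.4,-109,.077),(255,0,0)),((67.4,-109,.15),(255,0,0)),((67.4,-109,.20),(255,0,0)),((110,-109,.09),(0,255,0)),((25,-109,.09),(0,255,0)),((67,-151,.09),(0,0,255)),((67,-67,.09),(0,0,255)),((80,-110,.098),(255,255,0))):
    q=(px(s,np.array([*S(P[0],P[1]),P[2]]))-[175,135])*6.6; cv2.circle(g,tuple(q.astype(int).tolist()),5,c,2)
cv2.imwrite('pics/g3.png',cv2.cvtColor(g,cv2.COLOR_RGB2BGR))
E
```

```text
(no output)
```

View pics/g3.png

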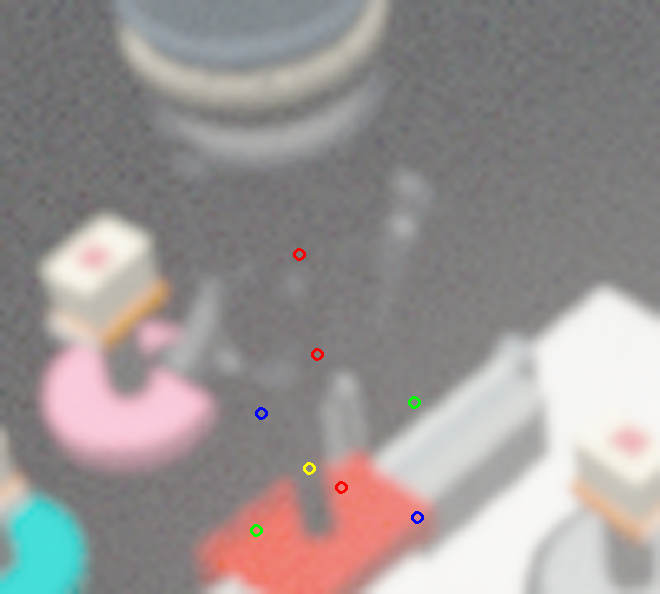

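The knuckles splay along the knife, as they should, but the closed fingertips seem to end above the knob (tip near crop (345,455)). The guard has not moved. I'll lift and compare pictures to find the true tip.

```bash
python3 - <<'E'
from h import *
s=snap('scene'); np.save('a.npy',s['frame']); st()
E
```

```text
t 4.95 S [  68.3 -108.9] z 0.0758 yaw-stand 0.2 w -0.003 F [-0.4 -0.1 -0.4] ff 0.0 j [-0.27  0.38 -0.15  1.04 -0.    1.72]
```

Request:
{"api": "send_rows", "payload": {"commands": [{"xyz":[0,0,-0.33],"twist":[0,0,0]},{"xyz":[0,0,-0.33],"twist":[0,0,0]},{"xyz":[0,0,-0.33],"twist":[0,0,0]},{"xyz":[0,0,0],"twist":[0,0,0]},{"xyz":[0,0,0],"twist":[0,0,0]}]}}

```text
t: 5.45
ee_pos: [0.545, -0.1519, 0.2253]
tool_rot: [2.638, 1.702, 0.003]
ft_force: [-0.9, 0.3, -0.8]
gripper_width: -0.002
finger_force: 0.0
```

```bash
python3 - <<'E'
from h import *
s=snap('scene'); np.save('b.npy',s['frame']); st()
for r in optics.spot_point('guard_knob',s)[:1]: print(r['conf'],inS(w(s,r['position'])),w(s,r['position'])[2])
a=np.load('a.npy').astype(int); d=abs(a-s['frame']).max(2)[180:225,200:250]
for i,row in enumerate(d): print(180+i,''.join(' .:*#'[min(4,v//12)] for v in row))
E
```

```text
t 5.5 S [  68.  -108.9] z 0.2239 yaw-stand 0.2 w -0.001 F [ 0.9  0.1 -0.5] ff 0.0 j [-0.27  0.3   0.12  1.39 -0.    1.72]
0.74 [  83.65214771 -112.17175951] 0.08801798533151639
180     .**:.   .                   .                 
181     :*#*.                       .                 
182    .*##*.                                         
183    :*##:.                                         
184 ...:*##:.                                         
185 **#****:..                                        
186 #####::...                                        
187 ######*....                                       
188 #######::::.      .                               
189 ########:**:    .                                 
190 ########.*:.  .....                               
191 ########:...  ......      .:                      
192 :#######*   ........     .*#:                     
193 .:######*         .      :##*.                    
194   .*####*               .:*#*.                    
195    .:###:              ..*:::.                    
196      :::               .:*::::         
[... 800 characters left out ...]
                                    
212                                                   
213                                                   
214                                                   
215                                                   
216                                                   
217                                                   
218                                                   
219                                                   
220                                                   
221                                                   
222                                                   
223                                                   
224
```

Request:
{"api": "send_rows", "payload": {"commands": [{"xyz":[0,0.25,0],"twist":[0,0,0]},{"xyz":[0,0,0.32],"twist":[0,0,0]},{"xyz":[0,0,0.32],"twist":[0,0,0]},{"xyz":[0,0,0.32],"twist":[0,0,0]},{"xyz":[0,0,0],"twist":[0,0,0]}]}}

```text
t: 6.05
ee_pos: [0.5726, -0.1655, 0.0727]
tool_rot: [-2.631, -1.697, 0.015]
ft_force: [-1.3, 0.7, 0.1]
gripper_width: 0.002
finger_force: 0.0
```

Request:
{"api": "send_rows", "payload": {"commands": [{"xyz":[0,0,0.02],"twist":[0,0,0]},{"xyz":[0,0,0],"twist":[0,0,0]}]}}

```text
t: 6.25
ee_pos: [0.5794, -0.1674, 0.0791]
tool_rot: [2.639, 1.702, 0.002]
ft_force: [0.2, 0.5, 0.4]
gripper_width: -0.001
finger_force: 0.0
```

```bash
python3 - <<'E'
from h import *
st(); s=snap('scene'); a=np.load('b.npy').astype(int)
d=abs(a-s['frame']).max(2)[195:230,195:245]
for i,row in enumerate(d): print(195+i,''.join(' .:*#'[min(4,v//12)] for v in row))
p=np.r_[inS(robot.observe()['ee_pos']),robot.observe()['ee_pos'][2]]
print(px(s,np.array([*S(p[0],p[1]),p[2]])))
E
```

```text
t 6.25 S [ 106.6 -108.6] z 0.0791 yaw-stand 0.2 w -0.001 F [0.2 0.5 0.4] ff 0.0 j [-0.28  0.43 -0.05  1.08 -0.    1.71]
195 ##*...*######*                                    
196 ###:  :######:                                    
197 ###*:..#####*.                                    
198 #####**#####:                                     
199 ###########*.      ...                            
200 ##########*.    .  :*:.                           
201 #########*.      ..*##:                           
202 #########:.       .*##*                           
203 #######*:.      ..:***:.                          
204 #####*::        .:**:*:.                          
205 *#**:..          :#*:::.                          
206 ...             .:#*:::.                          
207                  :#**:::.                         
208                 .:***:**:                         
209     .           ..:***#*:                         
210                  .:**#*:.                         
211                 .:*#**:.                          
212                 .:##*:.         .        
[... 272 characters left out ...]
            
218                                                   
219                  .                                
220                                                   
221                                .                  
222                                                   
223                                                   
224 .                           .                     
225                                                   
226                                                   
227                                                   
228                                                   
229                                                   
[215.50422771 217.4851427 ]
```

Request:
{"api": "send_rows", "payload": {"commands": [{"xyz":[0,0,0.02],"twist":[0,0,0]},{"xyz":[0,0,0.02],"twist":[0,0,0]},{"xyz":[0,0,0],"twist":[0,0,0]}]}}

```text
t: 6.6
ee_pos: [0.5783, -0.1671, 0.0716]
tool_rot: [2.64, 1.703, 0.0]
ft_force: [0.3, -1.0, -0.8]
gripper_width: 0.007
finger_force: 0.0
```

Request:
{"api": "send_rows", "payload": {"commands": [{"xyz":[0,0,0.02],"twist":[0,0,0]},{"xyz":[0,0,0],"twist":[0,0,0]}]}}

```text
t: 6.8
ee_pos: [0.578, -0.1671, 0.068]
tool_rot: [-2.64, -1.703, 0.001]
ft_force: [0.5, 1.1, 0.4]
gripper_width: 0.002
finger_force: 0.0
```

Request:
{"api": "send_rows", "payload": {"commands": [{"xyz":[0,0,0.014],"twist":[0,0,0]},{"xyz":[0,0,0],"twist":[0,0,0]}]}}

```text
t: 7.0
ee_pos: [0.5781, -0.167, 0.0659]
tool_rot: [-2.64, -1.703, 0.001]
ft_force: [0.5, -0.6, -0.1]
gripper_width: 0.003
finger_force: 0.0
```

Request:
{"api": "send_rows", "payload": {"commands": [{"xyz":[0,0,0.02],"twist":[0,0,0]},{"xyz":[0,0,0],"twist":[0,0,0]}]}}

```text
t: 7.2
ee_pos: [0.578, -0.167, 0.0628]
tool_rot: [-2.64, -1.703, 0.001]
ft_force: [0.0, 0.2, -0.0]
gripper_width: 0.001
finger_force: 0.0
```

Request:
{"api": "send_rows", "payload": {"commands": [{"xyz":[0,0,0.02],"twist":[0,0,0]},{"xyz":[0,0,0],"twist":[0,0,0]}]}}

```text
t: 7.4
ee_pos: [0.578, -0.167, 0.0598]
tool_rot: [-2.64, -1.703, 0.001]
ft_force: [0.1, -0.2, 0.2]
gripper_width: -0.002
finger_force: 0.0
```

Request:
{"api": "send_rows", "payload": {"commands": [{"xyz":[0,-0.05,0],"twist":[0,0,0]},{"xyz":[0,-0.05,0],"twist":[0,0,0]},{"xyz":[0,0,0],"twist":[0,0,0]}]}}

```text
t: 7.7
ee_pos: [0.5634, -0.1604, 0.0604]
tool_rot: [-2.639, -1.703, 0.001]
ft_force: [0.2, 0.2, 1.2]
gripper_width: 0.001
finger_force: 0.0
```

```bash
python3 - <<'E'
from h import *
st(); s=snap('scene'); a=np.load('b.npy').astype(int)
d=abs(a-s['frame']).max(2)[195:230,195:245]
for i,row in enumerate(d): print(195+i,''.join(' .:*#'[min(4,v//12)] for v in row))
p=np.r_[inS(robot.observe()['ee_pos']),robot.observe()['ee_pos'][2]]
print(px(s,np.array([*S(p[0],p[1]),p[2]])))
E
```

```text
t 7.7 S [  89.1 -108.8] z 0.0604 yaw-stand 0.2 w 0.001 F [0.2 0.2 1.2] ff 0.001806814398150891 j [-0.28  0.42 -0.12  1.02 -0.    1.72]
195 #############:                                    
196 #########*:.:                                     
197 ##########:                                       
198 ##########:                      :*:.             
199 ##########:  .  .              .*####*.           
200 #########*:  ... ..        .   :#######:          
201 #########*.  ......      .:*... ########:.        
202 #########:.  . .....    .:##:##* *#######:.       
203 *######*:..     .       .*##*####.########:.      
204  .:*##*:                :***###### ########*:.    
205   ..:..                .***:*#####:.#########*.   
206                        .**:::###### *#########*:  
207                      .::**:::######..:##########:.
208                     .*##:**::*#####.  .*########*.
209                    .*###:**:::#####.    :*#######:
210                   .:####*#*:::#####.     .:#####*.
211                   .:#####****.#####:      ..:***:.
212                    .:#####
[... 287 characters left out ...]
            
218          :#######*::.  .                          
219          :##########*.                            
220          .*###########:.                          
221          .*#############:                         
222           :##############:.                       
223           .***::##########*..                     
224 .         ..:. .*###########:                     
225                 .:###########                     
226                   .*#########.                    
227                    .:########:                    
228                      .#######:                    
229                       .*#####*                    
[221.42068041 218.2328953 ]
```

```bash
python3 - <<'E'
from h import *
for n in('scene','top'):
  s=snap(n)
  for q in ('guard_knob','guard'):
    for r in (optics.spot_point if q!='guard' else optics.search_frame)(q,s)[:2]: print(n,q,r['conf'],inS(w(s,r['position'])),w(s,r['position'])[2])
E
```

```text
scene guard_knob 0.75 [  71.08840984 -116.51627937] 0.09082291634912176
scene guard_knob 0.61 [-77.53268807 107.78040264] 0.01271934602808078
scene guard 0.68 [  66.85981718 -100.98563073] 0.06726664421100192
scene guard 0.43 [ 11.46811531 -14.90488936] 0.038853349299761586
top guard_knob 0.17 [-103.81917       9.32884563] 0.010264304168415839
```

Request:
{"api": "send_rows", "payload": {"commands": [{"xyz":[0,-0.05,0],"twist":[0,0,0]},{"xyz":[0,-0.05,0],"twist":[0,0,0]},{"xyz":[0,0,0],"twist":[0,0,0]}]}}

```text
t: 8.35
ee_pos: [0.5497, -0.1542, 0.0603]
tool_rot: [-2.639, -1.703, 0.001]
ft_force: [0.5, -0.1, -0.6]
gripper_width: -0.005
finger_force: 0.0
```

```bash
python3 - <<'E'
from h import *
st()
for n in('scene','top'):
  s=snap(n)
  for q in ('guard_knob','guard'):
    for r in (optics.spot_point if q!='guard' else optics.search_frame)(q,s)[:2]: print(n,q,r['conf'],inS(w(s,r['position'])),w(s,r['position'])[2])
E
```

```text
t 8.35 S [  74.  -108.9] z 0.0603 yaw-stand 0.2 w -0.005 F [ 0.5 -0.1 -0.6] ff 0.002614966724650003 j [-0.27  0.4  -0.16  1.01 -0.    1.72]
scene guard_knob 0.59 [  55.66427199 -111.24675331] 0.08768156844483499
scene guard 0.74 [  52.02772057 -102.37810547] 0.06512890609212896
top guard_knob 0.73 [120.74124749 -26.1810304 ] 0.012490870947579946
top guard_knob 0.23 [ 274.16769278 -321.03691026] 0.004073270673296658
top guard 0.27 [-78.55098858 108.34840024] 0.03397288518317154
```

The fingers sit about 20 mm higher than the TCP value suggests. At z 0.060 they hold the knob and the guard follows with a steady 21 mm offset, so I'll carry on to the stop.

Request:
{"api": "send_rows", "payload": {"commands": [{"xyz":[0,-0.06,0],"twist":[0,0,0]},{"xyz":[0,-0.06,0],"twist":[0,0,0]},{"xyz":[0,-0.06,0],"twist":[0,0,0]},{"xyz":[0,-0.06,0],"twist":[0,0,0]},{"xyz":[0,-0.06,0],"twist":[0,0,0]}]}}

```text
t: 9.15
ee_pos: [0.5091, -0.1358, 0.0603]
tool_rot: [2.64, 1.703, 0.0]
ft_force: [1.9, -1.0, -0.7]
gripper_width: -0.002
finger_force: 0.8
```

Request:
{"api": "send_rows", "payload": {"commands": [{"xyz":[0,-0.02,0],"twist":[0,0,0]},{"xyz":[0,-0.02,0],"twist":[0,0,0]},{"xyz":[0,0,0],"twist":[0,0,0]}]}}

```text
t: 9.45
ee_pos: [0.5042, -0.1336, 0.0603]
tool_rot: [-2.64, -1.703, 0.0]
ft_force: [-0.4, 0.2, -0.6]
gripper_width: -0.003
finger_force: 0.1
```

Request:
{"api": "send_rows", "payload": {"commands": [{"xyz":[0,-0.015,0],"twist":[0,0,0]},{"xyz":[0,0,0],"twist":[0,0,0]}]}}

```text
t: 9.65
ee_pos: [0.5029, -0.1329, 0.0603]
tool_rot: [2.639, 1.702, 0.001]
ft_force: [2.5, -0.6, -0.1]
gripper_width: -0.002
finger_force: 1.0
```

```bash
python3 - <<'E'
from h import *
st()
s=snap('scene')
for r in optics.spot_point('guard_knob',s)[:2]: print(r['conf'],inS(w(s,r['position'])),w(s,r['position'])[2])
E
```

```text
t 9.65 S [  22.6 -109. ] z 0.0603 yaw-stand 0.2 w -0.002 F [ 2.5 -0.6 -0.1] ff 0.9767057374119759 j [-0.26  0.32 -0.29  0.96 -0.    1.74]
0.64 [   2.4693304 -113.3184473] 0.08755400106743616
```

Request:
{"api": "send_rows", "payload": {"commands": [{"xyz":[0,-0.01,0],"twist":[0,0,0]},{"xyz":[0,0,0],"twist":[0,0,0]}]}}

```text
t: 9.95
ee_pos: [0.5025, -0.1327, 0.0606]
tool_rot: [2.638, 1.701, 0.002]
ft_force: [5.2, -2.8, -1.5]
gripper_width: -0.004
finger_force: 2.7
```

Request:
{"api": "send_rows", "payload": {"commands": [{"xyz":[0,-0.01,0],"twist":[0,0,0]},{"xyz":[0,0,0],"twist":[0,0,0]}]}}

```text
t: 10.15
ee_pos: [0.5021, -0.1326, 0.0608]
tool_rot: [2.637, 1.7, 0.004]
ft_force: [8.0, -3.5, -3.0]
gripper_width: -0.002
finger_force: 4.1
```

Request:
{"api": "send_rows", "payload": {"commands": [{"xyz":[0,-0.01,0],"twist":[0,0,0]},{"xyz":[0,0,0],"twist":[0,0,0]}]}}

```text
t: 10.35
ee_pos: [0.5019, -0.1324, 0.0612]
tool_rot: [2.635, 1.699, 0.006]
ft_force: [11.8, -5.8, -3.1]
gripper_width: 0.002
finger_force: 5.5
```

Guard is at its stop: the force rises to 12 N and the knob is at x≈0. I'll retreat and go to the lever.

Request:
{"api": "send_rows", "payload": {"commands": [{"xyz":[0,0.12,0],"twist":[0,0,0]},{"xyz":[0,0,-0.3],"twist":[0,0,0]},{"xyz":[0,0,-0.3],"twist":[0,0,0]},{"xyz":[0,0,-0.1],"twist":[0,0,0]},{"xyz":[0,0,0],"twist":[0,0,0]}]}}

```text
t: 10.85
ee_pos: [0.5157, -0.1386, 0.1675]
tool_rot: [2.638, 1.701, 0.004]
ft_force: [0.5, -0.7, 0.5]
gripper_width: -0.001
finger_force: 0.0
```

```bash
python3 - <<'E'
from h import *
st(); plan([*S(65,34),.165],65.45,12)
s=snap('scene')
for q in ('guard_knob','lever_knob'):
  for r in optics.spot_point(q,s)[:1]: print(r['conf'],inS(w(s,r['position'])),w(s,r['position'])[2])
E
```

```text
t 10.85 S [  36.6 -108.8] z 0.1675 yaw-stand 0.2 w -0.001 F [ 0.5 -0.7  0.5] ff 0.0 j [-0.26  0.27 -0.07  1.23 -0.    1.73]
twist [ 0.0001  0.0001 -0.0416]
[0.079, 0.016, 0.002]
[0.077, 0.026, 0.002]
[0.072, 0.036, 0.002]
[0.067, 0.045, 0.002]
[0.061, 0.053, 0.002]
[0.053, 0.061, 0.002]
[0.045, 0.067, 0.002]
[0.036, 0.073, 0.002]
[0.026, 0.077, 0.001]
[0.016, 0.079, 0.001]
[0.005, 0.081, 0.001]
[-0.005, 0.081, 0.001]
0.6 [   4.04557864 -112.37857225] 0.08798070514983114
0.85 [68.24745974 66.00724443] 0.08707028253935756
```

Request:
{"api": "send_rows", "payload": {"commands": [{"xyz":[0.079,0.016,0],"twist":[0,0,-0.0416]},{"xyz":[0.077,0.026,0],"twist":[0,0,-0.0416]},{"xyz":[0.072,0.036,0],"twist":[0,0,-0.0416]},{"xyz":[0.067,0.045,0],"twist":[0,0,-0.0416]},{"xyz":[0.061,0.053,0],"twist":[0,0,-0.0416]}]}}

```text
t: 11.5
ee_pos: [0.5492, -0.0885, 0.1633]
tool_rot: [-1.945, -2.463, 0.003]
ft_force: [-0.6, -0.0, -0.6]
gripper_width: -0.001
finger_force: 0.0
```

Request:
{"api": "send_rows", "payload": {"commands": [{"xyz":[0.053,0.061,0],"twist":[0,0,-0.0416]},{"xyz":[0.045,0.067,0],"twist":[0,0,-0.0416]},{"xyz":[0.036,0.073,0],"twist":[0,0,-0.0416]},{"xyz":[0.026,0.077,0],"twist":[0,0,-0.0416]},{"xyz":[0.016,0.079,0],"twist":[0,0,-0.0416]}]}}

```text
t: 12.0
ee_pos: [0.5846, -0.0393, 0.1632]
tool_rot: [-1.052, -2.957, 0.002]
ft_force: [-0.3, 0.4, 0.1]
gripper_width: 0.002
finger_force: 0.0
```

Request:
{"api": "send_rows", "payload": {"commands": [{"xyz":[0.005,0.081,0],"twist":[0,0,-0.0416]},{"xyz":[-0.005,0.081,0],"twist":[0,0,-0.0416]},{"xyz":[0,0,0.12],"twist":[0,0,0]},{"xyz":[0,0,0],"twist":[0,0,0]}]}}

```text
t: 12.4
ee_pos: [0.5976, -0.0196, 0.1435]
tool_rot: [-0.664, -3.064, 0.002]
ft_force: [0.1, 0.5, -0.4]
gripper_width: 0.0
finger_force: 0.0
```

```bash
python3 - <<'E'
from h import *
st(); plan([*S(65,34),.057],65.45,2)
E
```

```text
t 12.4 S [61.6 33.4] z 0.1435 yaw-stand 90.1 w 0.0 F [ 0.1  0.5 -0.4] ff 0.0 j [-0.03  0.39  0.05  1.24 -0.    0.39]
twist [-0.0004 -0.0009  0.0002]
[-0.013, 0.003, 0.288]
[-0.012, 0.002, 0.288]
```

Request:
{"api": "send_rows", "payload": {"commands": [{"xyz":[-0.013,0,0.288],"twist":[0,0,0]},{"xyz":[-0.012,0,0.288],"twist":[0,0,0]},{"xyz":[0,0,0],"twist":[0,0,0]},{"xyz":[0,0.04,0],"twist":[0,0,0]},{"xyz":[0,0.03,0],"twist":[0,0,0]}]}}

```text
t: 12.9
ee_pos: [0.6088, -0.0118, 0.063]
tool_rot: [0.667, 3.068, 0.001]
ft_force: [-0.5, 0.8, -0.7]
gripper_width: -0.004
finger_force: 0.0
```

Request:
{"api": "send_rows", "payload": {"commands": [{"xyz":[0,0,0],"twist":[0,0,0]},{"xyz":[0,0.02,0],"twist":[0,0,0]}]}}

```text
t: 13.1
ee_pos: [0.6098, -0.0096, 0.0626]
tool_rot: [0.666, 3.067, -0.001]
ft_force: [1.1, -3.4, 2.7]
gripper_width: 0.003
finger_force: 1.9
```

```bash
python3 - <<'E'
from h import *
st(); s=snap('scene')
for r in optics.spot_point('lever_knob',s)[:1]: print(r['conf'],inS(w(s,r['position'])),w(s,r['position'])[2])
E
```

```text
t 13.1 S [68.7 47.6] z 0.0626 yaw-stand 90.0 w 0.003 F [ 1.1 -3.4  2.7] ff 1.9384514540433884 j [-0.02  0.46 -0.06  1.05 -0.    0.41]
0.81 [66.01619842 62.84533432] 0.08779402100102263
```

Request:
{"api": "send_rows", "payload": {"commands": [{"xyz":[-0.015,0.062,0],"twist":[0,0,-0.0446]},{"xyz":[-0.015,0.062,0],"twist":[0,0,-0.0446]},{"xyz":[-0.015,0.062,0],"twist":[0,0,-0.0446]},{"xyz":[0,0,0],"twist":[0,0,0]}]}}

```text
t: 13.6
ee_pos: [0.6235, 0.016, 0.0614]
tool_rot: [0.007, 3.141, -0.0]
ft_force: [0.2, -1.1, 1.9]
gripper_width: 0.003
finger_force: 0.7
```

```bash
cat >> h.py <<'E'
def lev(d=19.):
    o=robot.observe(); M=Rn.from_rotvec(o['tool_rot']).as_matrix(); p=inS(o['ee_pos'])-[0,65]
    ps=np.arctan2(M[1,1],M[0,1])-A; t=np.array([np.cos(ps),np.sin(ps)]); n=np.array([-t[1],t[0]])
    q=p+d*t; b=q@n; s=-b-np.sqrt(b*b-q@q+65**2); k=q+s*n; print('lever',np.arctan2(k[1],k[0]).round(3),'slide along pad',s.round(1))
E
python3 - <<'E'
from h import *
st(); lev(); s=snap('scene')
for r in optics.spot_point('lever_knob',s)[:1]: P=inS(w(s,r['position']))-[0,65]; print(r['conf'],P,np.arctan2(P[1],P[0]-0))
E
```

```text
t 13.6 S [70.5 76.6] z 0.0614 yaw-stand 114.3 w 0.003 F [ 0.2 -1.1  1.9] ff 0.6951027922332287 j [ 0.03  0.48 -0.02  1.07 -0.    0.03]
lever 0.432 slide along pad 4.0
0.59 [59.18192526 28.23266255] 0.44511859213198995
```

Request:
{"api": "send_rows", "payload": {"commands": [{"xyz":[-0.01,0.062,0],"twist":[0,0,-0.0446]},{"xyz":[-0.01,0.062,0],"twist":[0,0,-0.0446]},{"xyz":[-0.01,0.062,0],"twist":[0,0,-0.0446]},{"xyz":[-0.01,0.062,0],"twist":[0,0,-0.0446]},{"xyz":[0,0,0],"twist":[0,0,0]}]}}

```text
t: 14.2
ee_pos: [0.622, 0.0529, 0.0611]
tool_rot: [-0.857, 3.021, -0.0]
ft_force: [1.4, -0.1, 0.7]
gripper_width: -0.001
finger_force: 0.8
```

```bash
python3 - <<'E'
from h import *
st(); lev(); s=snap('scene')
for r in optics.spot_point('lever_knob',s)[:1]: P=inS(w(s,r['position']))-[0,65]; print(r['conf'],P,np.arctan2(P[1],P[0]-0))
E
```

```text
t 14.2 S [ 53.7 109.6] z 0.0611 yaw-stand 146.2 w -0.001 F [ 1.4 -0.1  0.7] ff 0.783002357929945 j [ 0.08  0.48 -0.02  1.07  0.   -0.47]
lever 0.968 slide along pad 1.9
```

Request:
{"api": "send_rows", "payload": {"commands": [{"xyz":[-0.01,0.045,0],"twist":[0,0,-0.032]},{"xyz":[-0.01,0.045,0],"twist":[0,0,-0.032]},{"xyz":[0,0,0],"twist":[0,0,0]}]}}

```text
t: 14.6
ee_pos: [0.6162, 0.0651, 0.0609]
tool_rot: [-1.153, 2.922, -0.0]
ft_force: [2.7, 0.4, 0.4]
gripper_width: 0.002
finger_force: 1.0
```

```bash
python3 - <<'E'
from h import *
st(); lev()
E
```

```text
t 14.6 S [ 43.4 118.3] z 0.0609 yaw-stand 157.6 w 0.002 F [2.7 0.4 0.4] ff 1.0202281549572945 j [ 0.11  0.47 -0.03  1.06 -0.   -0.65]
lever 1.167 slide along pad 0.8
```

Request:
{"api": "send_rows", "payload": {"commands": [{"xyz":[0,-0.08,0],"twist":[0,0,0]},{"xyz":[0,0,-0.3],"twist":[0,0,0]},{"xyz":[0,0,-0.3],"twist":[0,0,0]},{"xyz":[0,0,-0.1],"twist":[0,0,0]}]}}

```text
t: 15.0
ee_pos: [0.6262, 0.0557, 0.1701]
tool_rot: [-1.148, 2.92, -0.002]
ft_force: [0.8, -0.1, 0.4]
gripper_width: -0.0
finger_force: 0.0
```

```bash
python3 - <<'E'
from h import *
st(); s=snap('scene')
f=s['frame'][170:290,200:360]
cv2.imwrite('pics/l1.png',cv2.cvtColor(cv2.resize(f,(800,600),interpolation=3),cv2.COLOR_RGB2BGR))
for r in optics.spot_point('lever_knob',s)[:1]: P=inS(w(s,r['position']))-[0,65]; print(r['conf'],P,np.arctan2(P[1],P[0]-0))
E
```

```text
t 15.0 S [ 56.4 113.8] z 0.1701 yaw-stand 157.5 w -0.0 F [ 0.8 -0.1  0.4] ff 0.0 j [ 0.09  0.43  0.18  1.32  0.   -0.66]
0.62 [ 4.78186542 -0.76535552] -0.158707674581674
```

View pics/l1.png

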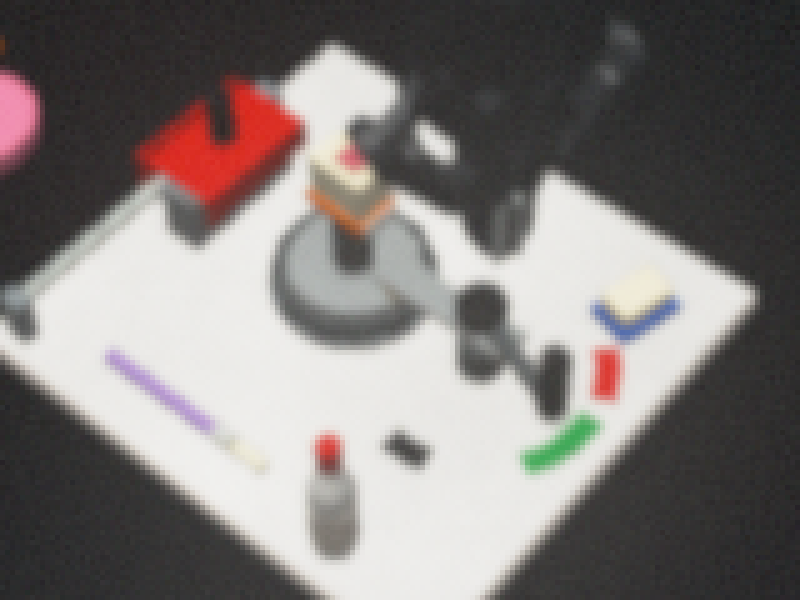

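Knob is at (553,380) above the green arc's near part (green 525–600, red at 607,370), which agrees with the 1.17 rad computed. The guard covers the knife. Next, the block.

```bash
python3 - <<'E'
from h import *
s=snap('scene')
for a in (1.0,1.17,1.3,1.5): print(a,((px(s,np.array([*S(65*np.cos(a),65+65*np.sin(a)),.098]))-[200,170])*5).round(),((px(s,np.array([*S(65*np.cos(a),65+65*np.sin(a)),.065]))-[200,170])*5).round())
plan([*S(0,-20),.165],178.3-24.55,5)
E
```

```text
1.0 [531. 359.] [528. 401.]
1.17 [553. 352.] [550. 394.]
1.3 [568. 344.] [564. 386.]
1.5 [588. 330.] [584. 372.]
twist [-0.      0.0001 -0.0231]
[0.193, 0.0, 0.002]
[0.192, 0.014, 0.002]
[0.191, 0.028, 0.002]
[0.188, 0.042, 0.002]
[0.185, 0.055, 0.002]
```

Request:
{"api": "send_rows", "payload": {"claw": 60, "commands": [{"xyz":[0.193,0,0],"twist":[0,0,-0.0231]},{"xyz":[0.192,0.014,0],"twist":[0,0,-0.0231]},{"xyz":[0.191,0.028,0],"twist":[0,0,-0.0231]},{"xyz":[0.188,0.042,0],"twist":[0,0,-0.0231]},{"xyz":[0.185,0.055,0],"twist":[0,0,-0.0231]}]}}

```text
t: 15.65
ee_pos: [0.517, -0.0434, 0.1638]
tool_rot: [1.664, -2.661, -0.003]
ft_force: [-0.1, -0.1, 0.6]
gripper_width: 0.769
finger_force: 0.0
```

Request:
{"api": "send_rows", "payload": {"commands": [{"xyz":[0,0,0],"twist":[0,0,0]},{"xyz":[0,0,0],"twist":[0,0,0]}]}}

```text
t: 15.85
ee_pos: [0.5184, -0.0429, 0.1648]
tool_rot: [1.659, -2.666, -0.002]
ft_force: [0.1, -0.2, 1.2]
gripper_width: 0.768
finger_force: 0.0
```

```bash
python3 - <<'E'
from h import *
st(); s=snap('scene')
f=s['frame'][130:250,190:350]
g=np.clip(255*(cv2.resize(f,(800,600),interpolation=3)/255.)**.6,0,255).astype(np.uint8)
cv2.imwrite('pics/b1.png',cv2.cvtColor(g,cv2.COLOR_RGB2BGR))
for q in('block','label_end','seat'):
  for r in optics.spot_point(q,s)[:3]: print(q,r['conf'],inS(w(s,r['position'])),w(s,r['position'])[2])
plan([*S(0,-20),.068],178.3-24.55,3)
E
```

```text
t 15.85 S [ -0.7 -20.7] z 0.1648 yaw-stand 178.3 w 0.768 F [ 0.1 -0.2  1.2] ff 0.0 j [-0.08  0.25 -0.1   1.22  0.   -1.2 ]
block 0.97 [  47.38384734 -269.35710276] 0.07602472654150283
block 0.79 [  2.35165755 -22.42245329] 0.09986840015197262
block 0.66 [ 151.21006278 -238.67853282] 0.08075889317868123
label_end 0.81 [  70.5323096  -268.08723884] 0.06362447893251377
label_end 0.68 [-1.25178396  3.4343011 ] 0.07680276637014705
label_end 0.67 [ 151.79072205 -218.73225955] 0.06280202770707322
seat 0.76 [  0.82941971 -18.81818415] 0.016840982777276636
twist [ 0.0001 -0.      0.0004]
[0.001, -0.0, 0.216]
[0.001, -0.0, 0.216]
[0.001, -0.0, 0.216]
```

View pics/b1.png

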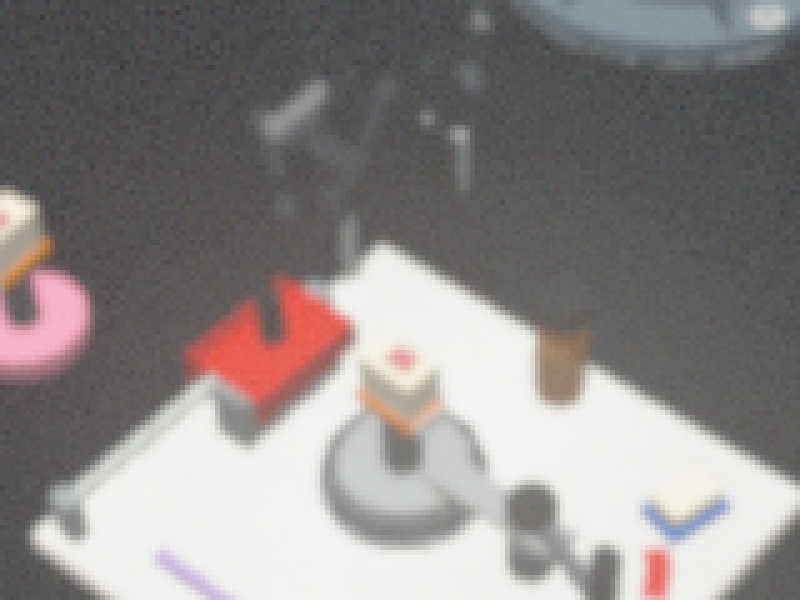

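Block on the steel chuck at (400,370), gripper open above it, fingers on either side along the knife direction. I'll descend and grip.

Request:
{"api": "send_rows", "payload": {"commands": [{"xyz":[0,0,0.216],"twist":[0,0,0]},{"xyz":[0,0,0.216],"twist":[0,0,0]},{"xyz":[0,0,0.214],"twist":[0,0,0]},{"xyz":[0,0,0],"twist":[0,0,0]},{"xyz":[0,0,0],"twist":[0,0,0]}]}}

```text
t: 16.55
ee_pos: [0.5191, -0.042, 0.069]
tool_rot: [1.665, -2.663, -0.001]
ft_force: [0.7, -0.6, 0.5]
gripper_width: 0.762
finger_force: 0.0
```

```bash
python3 - <<'E'
from h import *
st(); s=snap('scene')
f=s['frame'][150:240,220:340]
g=np.clip(255*(cv2.resize(f,(800,600),interpolation=3)/255.)**.6,0,255).astype(np.uint8)
cv2.imwrite('pics/b2.png',cv2.cvtColor(g,cv2.COLOR_RGB2BGR))
E
```

```text
t 16.55 S [ -0.4 -19.6] z 0.069 yaw-stand 178.6 w 0.762 F [ 0.7 -0.6  0.5] ff 0.0 j [-0.08  0.32 -0.27  0.99 -0.   -1.2 ]
```

View pics/b2.png

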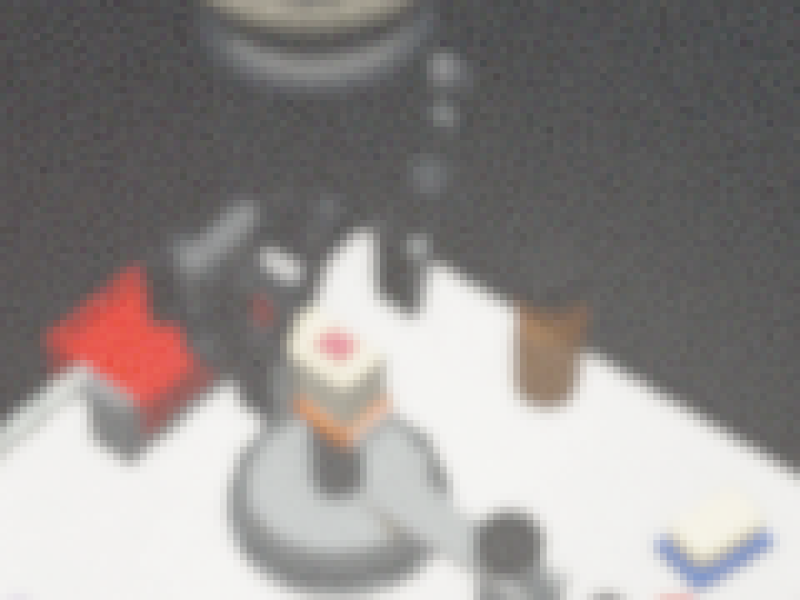

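Tips are at (400,310) and (265,415), midpoint at the block's centre and about 0.098 high. Closing brings them to about 0.088, just above the cassette. Closing now.

Request:
{"api": "send_rows", "payload": {"claw": 255, "commands": [{"xyz":[0,0,0],"twist":[0,0,0]},{"xyz":[0,0,0],"twist":[0,0,0]},{"xyz":[0,0,0],"twist":[0,0,0]},{"xyz":[0,0,0],"twist":[0,0,0]},{"xyz":[0,0,0],"twist":[0,0,0]}]}}

```text
t: 17.1
ee_pos: [0.5201, -0.0426, 0.0701]
tool_rot: [-1.664, 2.662, -0.003]
ft_force: [0.9, 0.1, 6.2]
gripper_width: 0.266
finger_force: 60.2
```

Request:
{"api": "send_rows", "payload": {"commands": [{"xyz":[0,0,0],"twist":[0,0,0]},{"xyz":[0,0,0],"twist":[0,0,0]}]}}

```text
t: 17.3
ee_pos: [0.5201, -0.0426, 0.0701]
tool_rot: [-1.664, 2.662, -0.003]
ft_force: [1.4, -0.2, 5.8]
gripper_width: 0.266
finger_force: 60.2
```

```bash
python3 - <<'E'
from h import *
st()
E
```

```text
t 17.3 S [  0.7 -19.6] z 0.0701 yaw-stand 178.6 w 0.266 F [ 1.4 -0.2  5.8] ff 60.167638063430786 j [-0.08  0.31 -0.27  0.98 -0.   -1.2 ]
```

Request:
{"api": "send_rows", "payload": {"commands": [{"xyz":[0,0,0],"twist":[0,0,0.041]},{"xyz":[0,0,0],"twist":[0,0,0.041]},{"xyz":[0,0,0],"twist":[0,0,0.041]}]}}

```text
t: 17.6
ee_pos: [0.5191, -0.043, 0.07]
tool_rot: [-1.115, 2.937, -0.002]
ft_force: [-2.1, -3.0, 9.5]
gripper_width: 0.265
finger_force: 60.5
```

Request:
{"api": "send_rows", "payload": {"commands": [{"xyz":[0,0,0],"twist":[0,0,0.041]},{"xyz":[0,0,0],"twist":[0,0,0.041]},{"xyz":[0,0,0],"twist":[0,0,0.041]},{"xyz":[0,0,0],"twist":[0,0,0.041]}]}}

```text
t: 18.0
ee_pos: [0.5193, -0.0427, 0.07]
tool_rot: [-0.33, 3.123, -0.001]
ft_force: [-1.9, -1.4, 8.1]
gripper_width: 0.266
finger_force: 60.4
```

```bash
python3 - <<'E'
from h import *
st(); print(robot.observe()['ft_torque'])
E
```

```text
t 18.0 S [  0.1 -20.1] z 0.07 yaw-stand 126.6 w 0.266 F [-1.9 -1.4  8.1] ff 60.3539764881134 j [-0.08  0.31 -0.27  0.99 -0.   -0.29]
[-0.09535912  0.51786088  0.39150374]
```

Request:
{"api": "send_rows", "payload": {"commands": [{"xyz":[0,0,0],"twist":[0,0,0.0405]},{"xyz":[0,0,0],"twist":[0,0,0.0405]},{"xyz":[0,0,0],"twist":[0,0,0.0405]},{"xyz":[0,0,0],"twist":[0,0,0.0405]},{"xyz":[0,0,0],"twist":[0,0,0.0405]}]}}

```text
t: 18.5
ee_pos: [0.5195, -0.0422, 0.0699]
tool_rot: [0.663, 3.069, 0.001]
ft_force: [-1.1, 0.4, 5.7]
gripper_width: 0.263
finger_force: 60.1
```

Request:
{"api": "send_rows", "payload": {"commands": [{"xyz":[0,0,0],"twist":[0,0,0]},{"xyz":[0,0,0],"twist":[0,0,0]}]}}

```text
t: 18.7
ee_pos: [0.5197, -0.0423, 0.0699]
tool_rot: [0.656, 3.07, 0.001]
ft_force: [-0.8, 0.4, 6.5]
gripper_width: 0.264
finger_force: 60.1
```

```bash
python3 - <<'E'
from h import *
st(); print(robot.observe()['ft_torque'])
E
```

```text
t 18.7 S [  0.3 -19.6] z 0.0699 yaw-stand 90.4 w 0.264 F [-0.8  0.4  6.5] ff 60.08304476737976 j [-0.08  0.31 -0.27  0.98  0.    0.34]
[ 0.3195612  -0.05424688 -0.05556829]
```

Request:
{"api": "send_rows", "payload": {"claw": 60, "commands": [{"xyz":[0,0,0],"twist":[0,0,0]},{"xyz":[0,0,0],"twist":[0,0,0]},{"xyz":[0,0,0],"twist":[0,0,0]},{"xyz":[0,0,0],"twist":[0,0,0]}]}}

```text
t: 19.1
ee_pos: [0.5189, -0.0424, 0.0688]
tool_rot: [-0.656, -3.072, 0.0]
ft_force: [-0.2, 0.2, 0.6]
gripper_width: 0.763
finger_force: 0.0
```

Request:
{"api": "send_rows", "payload": {"commands": [{"xyz":[0,0,-0.2],"twist":[0,0,0]},{"xyz":[0,0,-0.2],"twist":[0,0,0]},{"xyz":[0,0,-0.2],"twist":[0,0,0]},{"xyz":[0,0,0],"twist":[0,0,0]}]}}

```text
t: 19.5
ee_pos: [0.5211, -0.0426, 0.1626]
tool_rot: [0.655, 3.067, 0.001]
ft_force: [1.1, 0.2, 0.2]
gripper_width: 0.765
finger_force: 0.0
```

```bash
python3 - <<'E'
from h import *
st(); plan([*S(-3,138),.168],157.3-24.55,10)
s=snap('scene')
for q in('block','label_end'):
  for r in optics.spot_point(q,s)[:3]: print(q,r['conf'],inS(w(s,r['position'])),w(s,r['position'])[2])
E
```

```text
t 19.5 S [  1.7 -19.2] z 0.1626 yaw-stand 90.5 w 0.765 F [1.1 0.2 0.2] ff 0.0 j [-0.08  0.25 -0.11  1.21 -0.    0.34]
twist [-0.0001  0.0002 -0.0371]
[0.002, 0.105, -0.003]
[-0.01, 0.104, -0.003]
[-0.022, 0.103, -0.003]
[-0.034, 0.099, -0.003]
[-0.045, 0.095, -0.003]
[-0.056, 0.089, -0.003]
[-0.066, 0.082, -0.003]
[-0.075, 0.073, -0.003]
[-0.083, 0.064, -0.003]
[-0.09, 0.054, -0.004]
block 0.89 [ 149.45492244 -237.80151924] 0.08074073934440518
block 0.65 [  0.56200888 -22.88856288] 0.09944425455498462
block 0.6 [  49.97023801 -272.8118618 ] 0.07550972818933277
label_end 0.83 [ 151.61204847 -222.43592139] 0.06144889624824734
label_end 0.63 [ 19.99260097 -16.64230147] 0.0749116984470718
label_end 0.55 [  0.20632318 -19.47483127] 0.10209754009265803
```

Request:
{"api": "send_rows", "payload": {"claw": 255, "commands": [{"xyz":[0.002,0.105,0],"twist":[0,0,-0.0371]},{"xyz":[-0.01,0.104,0],"twist":[0,0,-0.0371]},{"xyz":[-0.022,0.103,0],"twist":[0,0,-0.0371]},{"xyz":[-0.034,0.099,0],"twist":[0,0,-0.0371]},{"xyz":[-0.045,0.095,0],"twist":[0,0,-0.0371]}]}}

```text
t: 20.15
ee_pos: [0.549, 0.0306, 0.1574]
tool_rot: [0.262, -3.128, 0.0]
ft_force: [0.0, 0.7, 0.2]
gripper_width: -0.001
finger_force: 0.0
```

Request:
{"api": "send_rows", "payload": {"commands": [{"xyz":[-0.056,0.089,0],"twist":[0,0,-0.0371]},{"xyz":[-0.066,0.082,0],"twist":[0,0,-0.0371]},{"xyz":[-0.075,0.073,0],"twist":[0,0,-0.0371]},{"xyz":[-0.083,0.064,0],"twist":[0,0,-0.0371]},{"xyz":[-0.09,0.054,0],"twist":[0,0,-0.0371]}]}}

```text
t: 20.65
ee_pos: [0.5798, 0.103, 0.1573]
tool_rot: [1.149, -2.921, -0.001]
ft_force: [-0.6, 1.2, -0.4]
gripper_width: 0.004
finger_force: 0.0
```

```bash
cat >> h.py <<'E'
def blk():
    for n in('top','scene'):
        s=snap(n); f=s['frame'].astype(int); x,y=px(s,np.array([*S(0,-20),.112])).round().astype(int)
        sub=f[y-14:y+15,x-16:x+17]; k=(((sub[...,0]-sub[...,2])>15)&(sub[...,0]>150)).astype(np.uint8)
        nn,lab,stt,_=cv2.connectedComponentsWithStats(k); i=lab[14,16] or 1+stt[1:,4].argmax()
        ys,xs=np.nonzero(lab==i); P=np.array([inS(ray(s,(a+x-16,b+y-14),.112)) for a,b in zip(xs,ys)]); C=np.cov(P.T); v=np.linalg.eigh(C)[1][:,1]
        print(n,len(P),P.mean(0).round(1),'pca yaw',np.degrees(np.arctan2(v[1],v[0])).round(1),cv2.minAreaRect(P.astype(np.float32)))
E
python3 - <<'E'
from h import *
st(); blk(); plan([*S(-3,138),.06],157.3-24.55,3)
E
```

```text
t 20.65 S [ -5.5 137.6] z 0.1573 yaw-stand 157.5 w 0.004 F [-0.6  1.2 -0.4] ff 0.0 j [ 0.18  0.37  0.05  1.26 -0.   -0.57]
top 93 [ -4.7 -20.6] pca yaw 172.9 ((-4.036905288696289, -20.734201431274414), (30.251157760620117, 39.98400115966797), 88.42584228515625)
scene 209 [ 13.  -10.3] pca yaw -150.2 ((13.616388320922852, -8.546104431152344), (57.43392562866211, 43.70558166503906), 4.2691426277160645)
twist [ 0.0002 -0.0002  0.0003]
[-0.002, -0.006, 0.216]
[-0.001, -0.006, 0.216]
[-0.001, -0.006, 0.216]
```

Request:
{"api": "send_rows", "payload": {"commands": [{"xyz":[-0.002,-0.006,0.216],"twist":[0,0,0]},{"xyz":[0,-0.006,0.216],"twist":[0,0,0]},{"xyz":[0,-0.006,0.216],"twist":[0,0,0]},{"xyz":[0,-0.03,0],"twist":[0,0,0]},{"xyz":[0,-0.03,0],"twist":[0,0,0]}]}}

```text
t: 21.25
ee_pos: [0.5878, 0.0935, 0.0614]
tool_rot: [1.14, -2.925, -0.001]
ft_force: [-3.0, 2.5, -0.0]
gripper_width: -0.001
finger_force: 1.5
```

```bash
python3 - <<'E'
from h import *
st(); lev(-19)
E
```

```text
t 21.25 S [  5.7 132.3] z 0.0614 yaw-stand 157.1 w -0.001 F [-3.   2.5 -0. ] ff 1.4568507671356201 j [ 0.16  0.44 -0.1   1.04  0.   -0.59]
lever 1.2 slide along pad -0.8
```

Request:
{"api": "send_rows", "payload": {"commands": [{"xyz":[-0.015,-0.062,0],"twist":[0,0,0.0446]},{"xyz":[-0.015,-0.062,0],"twist":[0,0,0.0446]},{"xyz":[-0.015,-0.062,0],"twist":[0,0,0.0446]},{"xyz":[0,0,0],"twist":[0,0,0]}]}}

```text
t: 21.65
ee_pos: [0.6113, 0.0745, 0.0635]
tool_rot: [-0.501, 3.099, 0.0]
ft_force: [-0.7, -0.4, 0.5]
gripper_width: 0.003
finger_force: 0.3
```

```bash
python3 - <<'E'
from h import *
st(); lev(-19)
s=snap('scene')
for r in optics.spot_point('lever_knob',s)[:1]: P=inS(w(s,r['position']))-[0,65]; print(r['conf'],P,np.arctan2(P[1],P[0]-0))
E
```

```text
t 21.65 S [ 35.1 124.7] z 0.0635 yaw-stand 132.9 w 0.003 F [-0.7 -0.4  0.5] ff 0.33783827908337116 j [ 0.12  0.46 -0.04  1.06  0.   -0.2 ]
lever 0.762 slide along pad 1.4
0.71 [-77.06720941  39.52584536] 2.667698172989319
```

Request:
{"api": "send_rows", "payload": {"commands": [{"xyz":[-0.015,-0.062,0],"twist":[0,0,0.0446]},{"xyz":[-0.015,-0.062,0],"twist":[0,0,0.0446]},{"xyz":[-0.015,-0.062,0],"twist":[0,0,0.0446]},{"xyz":[-0.015,-0.062,0],"twist":[0,0,0.0446]},{"xyz":[0,0,0],"twist":[0,0,0]}]}}

```text
t: 22.25
ee_pos: [0.6236, 0.0395, 0.0628]
tool_rot: [0.369, 3.118, 0.001]
ft_force: [0.7, 0.8, 1.2]
gripper_width: -0.001
finger_force: 0.9
```

```bash
python3 - <<'E'
from h import *
st(); lev(-19)
E
```

```text
t 22.25 S [60.8 98. ] z 0.0628 yaw-stand 101.1 w -0.001 F [0.7 0.8 1.2] ff 0.8913125284016132 j [ 0.06  0.48 -0.02  1.07  0.    0.3 ]
lever 0.22 slide along pad 1.0
```

Request:
{"api": "send_rows", "payload": {"commands": [{"xyz":[-0.008,-0.04,0],"twist":[0,0,0.03]},{"xyz":[-0.008,-0.04,0],"twist":[0,0,0.025]},{"xyz":[0,0,0],"twist":[0,0,0]}]}}

```text
t: 22.55
ee_pos: [0.6231, 0.0277, 0.0628]
tool_rot: [0.63, 3.075, 0.001]
ft_force: [3.5, 2.1, 2.0]
gripper_width: -0.003
finger_force: 1.7
```

```bash
python3 - <<'E'
from h import *
st(); lev(-19)
E
```

```text
t 22.55 S [65.2 87.1] z 0.0628 yaw-stand 91.4 w -0.003 F [3.5 2.1 2. ] ff 1.663578450679779 j [ 0.04  0.48 -0.02  1.07 -0.    0.45]
lever 0.047 slide along pad 0.8
```

Request:
{"api": "send_rows", "payload": {"commands": [{"xyz":[0,-0.015,0],"twist":[0,0,0.004]},{"xyz":[0,-0.015,0],"twist":[0,0,0.004]},{"xyz":[0,0,0],"twist":[0,0,0]}]}}

```text
t: 22.85
ee_pos: [0.6222, 0.0252, 0.0629]
tool_rot: [0.664, 3.066, 0.006]
ft_force: [7.6, 8.2, 1.6]
gripper_width: 0.0
finger_force: 5.0
```

Request:
{"api": "send_rows", "payload": {"commands": [{"xyz":[0,-0.015,0],"twist":[0,0,0]},{"xyz":[0,0,0],"twist":[0,0,0]}]}}

```text
t: 23.05
ee_pos: [0.622, 0.0247, 0.0631]
tool_rot: [0.662, 3.066, 0.01]
ft_force: [9.1, 15.2, -0.5]
gripper_width: -0.004
finger_force: 8.0
```

Request:
{"api": "send_rows", "payload": {"commands": [{"xyz":[0,-0.015,0],"twist":[0,0,0]},{"xyz":[0,0,0],"twist":[0,0,0]}]}}

```text
t: 23.25
ee_pos: [0.6219, 0.0242, 0.0632]
tool_rot: [0.66, 3.066, 0.014]
ft_force: [11.8, 21.0, -1.1]
gripper_width: -0.002
finger_force: 10.9
```

Request:
{"api": "send_rows", "payload": {"commands": [{"xyz":[0,-0.015,0],"twist":[0,0,0]},{"xyz":[0,0,0],"twist":[0,0,0]}]}}

```text
t: 23.45
ee_pos: [0.6203, 0.0203, 0.0647]
tool_rot: [0.662, 3.065, 0.009]
ft_force: [5.6, 12.2, 12.9]
gripper_width: 0.002
finger_force: 23.3
```

```bash
python3 - <<'E'
from h import *
st(); lev(-19)
E
```

```text
t 23.45 S [65.8 79.1] z 0.0647 yaw-stand 90.2 w 0.002 F [ 5.6 12.2 12.9] ff 23.291899356991053 j [ 0.03  0.47 -0.04  1.06  0.    0.46]
lever -0.075 slide along pad 1.0
```

Lever firmly on its stop: about 24 N, after which the fingertip started to ride up. I'll retreat straight up and check.

Request:
{"api": "send_rows", "payload": {"commands": [{"xyz":[0,0.03,-0.1],"twist":[0,0,0]},{"xyz":[0,0,-0.3],"twist":[0,0,0]},{"xyz":[0,0.2,-0.3],"twist":[0,0,0]},{"xyz":[0,0.3,-0.2],"twist":[0,0,0]},{"xyz":[0,0.3,0],"twist":[0,0,0]}]}}

```text
t: 23.95
ee_pos: [0.6688, 0.1259, 0.1967]
tool_rot: [0.668, 3.063, 0.003]
ft_force: [1.1, -0.3, -0.4]
gripper_width: -0.001
finger_force: 0.0
```

Request:
{"api": "send_rows", "payload": {"commands": [{"xyz":[0,0.33,0],"twist":[0,0,0]},{"xyz":[0,0.33,0],"twist":[0,0,0]},{"xyz":[0,0.33,0],"twist":[0,0,0]},{"xyz":[0,0,0],"twist":[0,0,0]}]}}

```text
t: 24.35
ee_pos: [0.7299, 0.266, 0.1873]
tool_rot: [-0.659, -3.069, 0.002]
ft_force: [0.5, -0.3, -0.8]
gripper_width: -0.0
finger_force: 0.0
```

```bash
python3 - <<'E'
from h import *
st(); blk()
s=snap('scene')
for q in('guard_knob','lever_knob','block','label_end','dropper','brush','oil_bottle','spare_block'):
  for r in optics.spot_point(q,s)[:3]: print(q,round(r['conf'],2),inS(w(s,r['position'])).round(1),w(s,r['position'])[2].round(3))
t=snap('top')
a=cv2.resize(s['frame'][165:300,175:355],(532,400),interpolation=3); b=cv2.resize(t['frame'][170:270,245:345],(268,400)[:1]+(268,),interpolation=3)
c=np.zeros((400,800,3),np.uint8); c[:,:532]=a; c[:268,532:]=b
cv2.imwrite('pics/f1.png',cv2.cvtColor(c,cv2.COLOR_RGB2BGR))
E
```

```text
t 24.35 S [ 63.4 348.2] z 0.1873 yaw-stand 90.3 w -0.0 F [ 0.5 -0.3 -0.8] ff 0.0 j [0.35 0.73 0.77 1.61 0.   0.77]
top 92 [ -4.8 -20.4] pca yaw 178.9 ((-4.033504486083984, -20.734527587890625), (30.238393783569336, 39.987178802490234), 88.44479370117188)
scene 212 [ 13.2 -10.1] pca yaw -149.4 ((13.616388320922852, -8.546104431152344), (57.43392562866211, 43.70558166503906), 4.2691426277160645)
guard_knob 0.77 [   4.2 -111. ] 0.088
guard_knob 0.58 [ 125.2 -364.9] -0.003
lever_knob 0.63 [68.3 63.7] 0.088
block 0.89 [  47.8 -269.6] 0.077
block 0.88 [  2.  -20.6] 0.101
block 0.81 [ 150.3 -236.2] 0.079
label_end 0.86 [ 19.2 -21.2] 0.077
label_end 0.8 [ 150.4 -217.7] 0.064
label_end 0.71 [  72.4 -268.4] 0.063
dropper 0.59 [-3.   0.8] 0.001
dropper 0.53 [127.7  75. ] 0.011
brush 0.49 [119.7 -28.2] 0.014
oil_bottle 0.64 [-100.3    3.8] 0.017
spare_block 0.44 [-75.  103.4] 0.014
spare_block 0.42 [130.9  77.2] 0.015
```

View pics/f1.png

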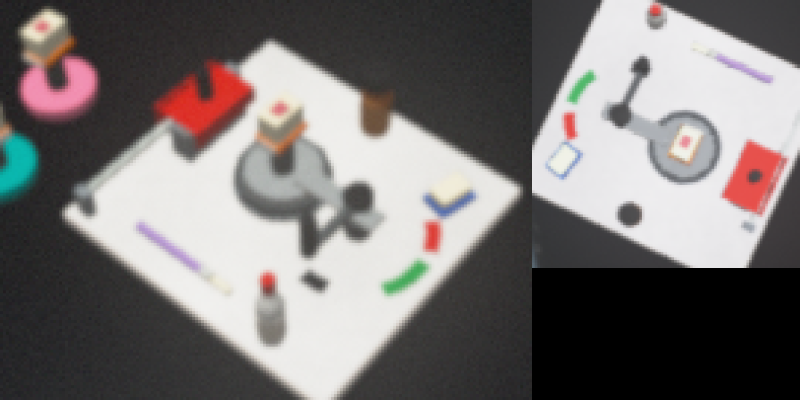

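```bash
python3 -c "
from h import *
print(robot.close_job())"
```

```text
the job is handed in; nothing more can be done
None
```

I handed the job in at about 25 s with every step done in order: guard on its stop over the knife, lever backed off to about 1.17 rad (green), block parallel to the knife within about 2°, lever back on its clockwise stop. No force over about 60 N (the grip on the block) showed in the readings; the dropper, brush, oil bottle and spare block were where they started, and I did not re-measure the bench items.

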